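# Turn the model to the painting peg and set the brake

## Robot

A 6-joint arm with a two-finger parallel gripper is mounted at the origin on the work surface. World frame = base frame: x ahead of the robot, y to its left, z up, the work surface at z = 0. Lengths are in m, angles in degrees, forces in N, time in s.
With the tool pointing down it reaches from about 0.3 to 0.75 m from the base axis. Payload 8.5 kg.
Tool frame: the origin (TCP) lies midway between the tips of the shut fingers; the grasp point (between the pads) lies 19 mm behind it (env.grasp_offset is the distance from the TCP to the grasp point, in m); z points along the fingers, y is the line along which they close (so a half turn about z gives the same grasp; the last joint's range is limited). The gripper opens to 85 mm and grips with 20 to 120 N. Pads are 22 mm wide; open, the fingers measure 114 mm over their backs; the gripper's body (76 mm by 85 mm) begins 54 mm behind the grasp point. The pads swing forward as they close: fully open they stand 13 mm farther back than shut.
Start: joints at [-80.69, 21.807, 74.336, -0, 83.858, -12.336], TCP at [0.203, -0.511, 0.205] pointing down, gripper open.
Joint ranges: [-178.18, 178.18], [-50.72, 133.34], [12.68, 142.11], [-81.47, 261.47], [9.98, 163.14], [-165.26, 165.26]. Speed limits (degrees/s): [136.94, 136.94, 180, 180, 180, 180].

## Interface

Orientations are given as a 3x3 rotation matrix whose columns are the frame's x, y, z axes.
In Python, from rig import env gives the robot as it stands.
- The arm moves only by the tool servo_tool, never from a script. Its argument "deltas" is text: rows parted by semicolons, each of 7 numbers parted by spaces: the opening, from 0 (shut) to 1 (fully open), then the shift along the tool's x, y, z in mm, then the turn, a rotation vector about the tool's x, y, z in rad. A call has 1 to 8 rows; each row shifts and turns the commanded pose from where the row before left it, along the tool's axes as they then stand; what a row does not reach is not made up. A row lasts 1/12 s, in which the tool goes at most 41.7 mm and 7.16 degrees, less where a joint would pass 70% of its speed; a pose out of reach is approached as far as the arm can. A call is refused whole if a number of a shift passes 41.7 or a number of a turn 0.125, either way. A call with a gripper value outside its range is refused whole. The fingers move at their own pace and stop on an object; "newtons" is the grip in N (left out, the last holds). Time passes only in rows, so rows that do not move let the fingers close. It gives the time, the measured TCP pose, the force, the opening and the grip force at its end, in the units of the state.
- env.observe(): the state, without advancing time (a new reading comes with each control period).
- env.get_image(name): name is "scene" or "top"; returns a dict with "img" (420x560x3 uint8, red, green, blue), "depth" (420x560 float32, m along the optical axis (not along the pixel's ray), 0 where there is no reading), "camera_matrix" (3x3 intrinsics, pixels), "world_to_cam" (4x4, takes a point from world to camera coordinates). Camera axes: x right, y down, z forward; pixel columns grow to the right and rows downward; lengths in m; the calibration is good to about 2 mm. A picture is of the moment at which its call begins.
- env.close_job(): hands the job in; it is judged then, once.
Trained networks look in a picture, given as the dict that the camera call returned (one of the last four; its "shot" number tells which), for a name from the list of things; names that differ only in an ending like _2 or _b are one class to them, and where a whole thing is asked for, a point or a joint stands for the part that bears it (a point fixed in the world has none). Each returns a list of dicts, best first, with "conf" (0 to 1); they miss things now and then, are a little off and sometimes report something else, mostly with a low value. They report only what shows in the picture. A call takes as long as a camera call.
- env.spot_in(name, picture): "bbox" ([centre column, centre row, width, height] in pixels, round what is visible of it).
- env.spot_point(name, picture): "uv" ([column, row] in pixels: a listed point, or the origin of a listed thing).
The state is a dict: "time_s": time; "q": joint angles; "qvel": joint speeds; "joint_efforts": joint torques, N m; "position": TCP position; "tool_rot": TCP orientation; "ft_force": force on the tool from outside, world axes, zero at the start; "wrist_torque": the same for the moment, N m; "grip_width": finger opening in m; "gripper_force": force on a finger pad.
Only numpy, scipy, OpenCV 4.12 (cv2) and the standard library are available. Lean on these libraries where they do the work, as an engineer would, in place of code of your own. Each camera call takes 0.05 s, during which the arm holds its last target. There are 200 camera calls.

## Task

Gently push the spokes of the modelling turntable round until its red-ended spoke points at the middle of the yellow peg, and after that push the blue brake lever right over to its far stop so the model stays there for painting. Push only, do not grip the spokes: the shepherd standing on the turntable must ride along upright without being touched or lifted, and everything else on the table stays where it is.

Things in the scene. Friction and masses are not known exactly. Their poses are not given: they have to be found in the camera images.
- turntable: Bolted-down turntable unit on a plywood board 12 mm thick, -200 to 200 mm in x, -260 to 200 in y. Origin: on the wheel's vertical axis at table height; z up. A wooden disc, radius 90 mm, top 60 mm above the table, turns on it and carries a glued stone arch (within 75 mm of the axis, up to 155 mm above the table). Pegs stand on its +x half, the brake on its -y side
- wheel: The wheel: disc, arch and four aluminium spokes 90 deg apart, turning either way against light friction (1 N at a spoke), staying where left. Origin on the axis at table height, x along the red-ended spoke, z up. Spokes: bars 12 mm wide, 48 to 62 mm above the table, clear of the disc from 90 to 135 mm out; then an upright knob 22 mm across centred at 146 mm: one red, three black
- red_end (a point): Centre of the red end knob, 146 mm from the wheel's axis and 55 mm above the table; x points outward along the red spoke, y sideways to the left, z up
- yellow_peg: Yellow round peg, 24 mm across, 34 mm tall, fixed upright on the board (top 46 mm above the table), 175 to 217 mm from the wheel's axis, just outside the circle of the knobs; origin at the centre of its underside. It may be left or right, about 50 to 65 degrees from the turntable's +x
- green_peg: Green peg, same size as the yellow one, on the other side of the board; not the one wanted
- brake (a joint): Angle of the brake lever about its vertical pivot in rad: 0 is off (leaning back towards the turntable's -x side), 1.0 is the far stop (on, leaning to the +x side); anticlockwise seen from above. Light friction (1 to 2 N at its end); it stays where it is left. It does not hinder the wheel
- brake_pivot (a point): Fixed point on the pivot axis of the brake lever, 55 mm above the table, 215 mm from the wheel's axis on the turntable's -y side, above a steel block 36 mm square
- brake_end (a point): Centre of the blue end knob (20 mm across) of the brake lever, 85 mm from the pivot, 55 mm above the table; moves with the lever. The lever is a blue bar 12 mm wide, 48 to 62 mm above the table, from pivot to knob; it sticks out over the board's edge
- shepherd: Brown-robed model figure, round foot 32 mm across, 69 mm tall, loose, 60 g; origin at the centre of its underside, z up. Stands on the disc (60 mm above the table), about 40 mm from the axis in front of the arch, and rides with it
- woman: Blue-robed model figure, round foot 32 mm across, 69 mm tall, loose, 60 g; origin at the centre of its underside, z up. Stands on the +y side of the board, about 195 mm from the axis, outside the circle of the knobs
- paint_pot: White pot with orange cap, 36 mm across, 45 mm tall, loose on the +x side of the board between the pegs, 180 mm from the axis; origin at the centre of its underside
- water: Clear bottle with green cap, 68 mm across, 200 mm tall, on the table to the left; origin at the centre of its underside
- varnish: Amber jar with black cap, 60 mm across, 100 mm tall, on the table to the left; origin at the centre of its underside
- sanding_block: Grey block 70 x 45 x 28 mm, on the table to the right; origin at the centre of its underside
- brush: Paint brush lying on the table to the right; origin near the middle of its length, at its underside
- screwdriver: Screwdriver lying on the table to the right; origin near the middle of its length, at its underside

How it is judged (in metres and radians):
On the way:
1. the red spoke points at the yellow peg, with the brake still off (y of yellow_peg in the frame of red_end between -0.012 and 0.012 m and x of yellow_peg in the frame of red_end above 0 m and value of joint brake below 0.4 rad), for 0.3 s.
At the end, for the whole second after the job is handed in: The line of the red spoke meets the yellow peg (the peg's axis is within 12 mm of it, beyond the spoke's end), the wheel is at rest, the brake lever is at 0.85 rad or more (its stop is at 1.0), and the shepherd stands upright on the disc (y of yellow_peg in the frame of red_end between -0.012 and 0.012 m and x of yellow_peg in the frame of red_end above 0 m and value of joint brake above 0.85 rad and angular speed of wheel below 0.05 rad/s and horizontal distance between shepherd and turntable below 0.075 m and angle between shepherd's own z axis and vertical below 0.15 rad and height (world z) of shepherd between 0.055 and 0.066 m); the robot touches nothing.
It fails at once if the shepherd is touched, lifted or tipped (contact force between any of the fingers, the arm and shepherd above 0.3 N or height (world z) of shepherd above 0.072 m or angle between shepherd's own z axis and vertical above 0.35 rad).
It fails at once if the wheel is gripped or pushed roughly (more than 30 N) (contact force between the fingers and wheel above 30 N).
It fails at once if a bystander is moved by more than 25 mm (distance of any of woman, paint_pot, water, varnish, sanding_block, brush, screwdriver from where it was at the start of the episode above 0.025 m).
It also fails if it takes over 53 s, if anything falls off the work surface, if the arm or the gripper's body presses on something with over 40 N, if the wrist force passes 120 N, or if a joint passes its speed limit or range.

## Working session

There is one attempt and no reset: what is moved stays moved. The work goes in short steps, Python scripts to look and compute and a tool call to move; the robot and the scene stay as the last step left them, time stands still between calls to the robot, and variables do not carry over. Pictures are saved under pics/ and viewed, at most 10 in all, crops included, and the job is handed in when it is done.

Besides the shell and the picture viewer there is one more tool, called after "Request:" in YAML: its name, and indented under it one key for each argument. servo_tool: Moves the arm, as the interface text tells. Its arguments: {"type":"object","properties":{"deltas":{"type":"string"},"newtons":{"type":"number"}},"required":["deltas"]}

```bash
mkdir -p pics; cat > h.py <<'E'
import numpy as np, cv2
from rig import env
def ray(p,uv):
    K=p["camera_matrix"];T=p["world_to_cam"];R=T[:3,:3];t=T[:3,3]
    d=R.T@np.linalg.inv(K)@np.array([uv[0],uv[1],1.]);return -R.T@t,d
def atz(p,uv,z):
    o,d=ray(p,uv);return o+d*(z-o[2])/d[2]
def tri(ps,uvs):
    A=np.zeros((3,3));b=np.zeros(3)
    for p,uv in zip(ps,uvs):
        o,d=ray(p,uv);d=d/np.linalg.norm(d);M=np.eye(3)-np.outer(d,d);A+=M;b+=M@o
    return np.linalg.solve(A,b)
E
python3 - <<'E'
from h import *
np.set_printoptions(precision=4,suppress=True)
P={n:env.get_image(n) for n in("scene","top")}
cv2.imwrite("pics/a.png",P["scene"]["img"][:,:,::-1]);cv2.imwrite("pics/b.png",P["top"]["img"][:,:,::-1])
for n in "turntable wheel red_end yellow_peg green_peg brake_pivot brake_end shepherd woman paint_pot water varnish sanding_block brush screwdriver".split():
    r=[env.spot_point(n,P[c]) for c in P]
    if all(r):
        print(n,[(np.round(x[0]["uv"]),round(x[0]["conf"],2),len(x)) for x in r],tri(list(P.values()),[x[0]["uv"] for x in r]))
    else: print(n,r)
print(env.observe()["time_s"],env.observe()["tool_rot"])
E
```

```text
turntable [(array([292., 236.]), 0.83, 1), (array([258., 206.]), 0.72, 2)] [ 0.5182  0.0511 -0.0003]
wheel [(array([292., 234.]), 0.75, 1), (array([256., 204.]), 0.77, 1)] [0.5242 0.0542 0.012 ]
red_end [(array([311., 256.]), 0.76, 2), (array([246., 160.]), 0.95, 1)] [0.6702 0.0956 0.056 ]
yellow_peg [(array([233., 257.]), 0.51, 2), (array([298., 170.]), 0.41, 1)] [ 0.6454 -0.0941  0.0198]
green_peg [(array([355., 257.]), 0.61, 2), (array([128., 185.]), 0.74, 3)] [0.59   0.3529 0.0355]
brake_pivot [(array([216., 220.]), 0.73, 1), (array([317., 200.]), 0.79, 2)] [ 0.5376 -0.1542  0.0566]
brake_end [(array([189., 213.]), 0.48, 1), (array([342., 211.]), 0.54, 1)] [ 0.5017 -0.2376  0.0508]
shepherd [(array([294., 229.]), 0.65, 1), (array([256., 191.]), 0.6, 1)] [0.5645 0.0568 0.0593]
woman [(array([351., 219.]), 0.75, 1), (array([207., 229.]), 0.63, 2)] [0.4378 0.2233 0.01  ]
paint_pot [(array([287., 279.]), 0.58, 1), (array([260., 151.]), 0.51, 1)] [0.7099 0.0433 0.0135]
water [(array([309., 258.]), 0.72, 3), (array([130., 184.]), 0.94, 1)] [0.6095 0.2805 0.076 ]
varnish [(array([445., 230.]), 0.85, 2), (array([132., 223.]), 0.6, 2)] [0.46   0.4889 0.0014]
sanding_block [(array([119., 246.]), 0.72, 2), (array([394., 185.]), 0.56, 2)] [ 0.5952 -0.422  -0.001 ]
brush [(array([117., 214.]), 0.72, 2), (array([408., 221.]), 0.77, 3)] [ 0.4678 -0.4669  0.0117]
screwdriver [(array([152., 194.]), 0.75, 2), (array([389., 251.]), 0.79, 2)] [ 0.3635 -0.3957  0.0184]
1.6 [[ 0.9295  0.3689  0.    ]
 [ 0.3689 -0.9295 -0.    ]
 [-0.      0.     -1.    ]]
```

View pics/a.png

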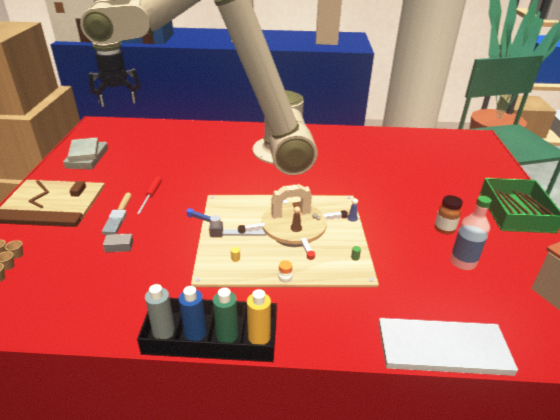

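View pics/b.png

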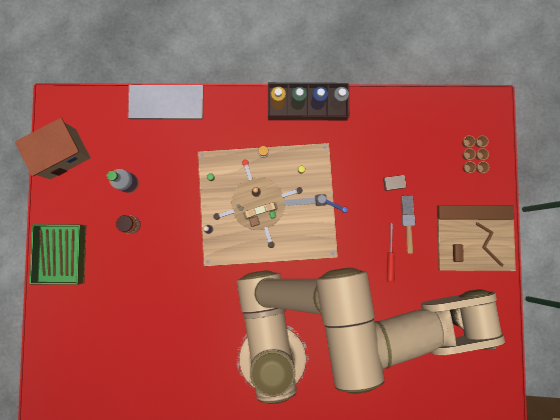

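The pictures show the red spoke pointing ahead at top (245,162) and scene (311,254). The yellow peg is at top (301,170) and scene (235,254). The brake lever is at top (320,200)→(345,210). Next I'll refine these by colour segmentation.

```bash
cat >> h.py <<'E'
def blob(p,uv,f,r=9):
    u,v=map(int,np.round(uv));c=cv2.cvtColor(p["img"],cv2.COLOR_RGB2HSV)[v-r:v+r+1,u-r:u+r+1].astype(int)
    m=f(c[...,0],c[...,1],c[...,2]).astype(np.uint8)
    n,l,s,ce=cv2.connectedComponentsWithStats(m)
    if n<2:return None
    k=1+np.argmax(s[1:,4]);return ce[k]+[u-r,v-r],s[k,4]
RED=lambda h,s,v:((h<6)|(h>172))&(s>150)&(v>80)
YEL=lambda h,s,v:(h>22)&(h<34)&(s>150)
BLK=lambda h,s,v:(v<75)
BLU=lambda h,s,v:(h>100)&(h<130)&(s>120)
E
python3 - <<'E'
from h import *
np.set_printoptions(precision=4,suppress=True)
s=env.get_image("scene");t=env.get_image("top")
Q={"red":((311,254),(245,162),RED,7),"yel":((235,254),(301,170),YEL,9),"blackR":((241,228),(299,190),BLK,6),"blackL":((344,214),(217,216),BLK,6),"blue":((190,213),(345,210),BLU,5)}
for n,(a,b,f,r) in Q.items():
    A=blob(s,a,f,r);B=blob(t,b,f,r);print(n,A,B)
    if A and B: print(tri([s,t],[A[0],B[0]]), atz(s,A[0],.055),atz(t,B[0],.06))
B=blob(t,(271,245),BLK,6);print("blackN",B,atz(t,B[0],.06))
def crop(p,u0,v0,w,h):
    return cv2.resize(p["img"][v0:v0+h,u0:u0+w,::-1],(w*5,h*5),interpolation=cv2.INTER_NEAREST)
cv2.imwrite("pics/c.png",crop(t,195,140,160,120))
print(t["world_to_cam"],t["camera_matrix"])
E
```

```text
red (array([310.4583, 254.4375]), np.int32(48)) (array([244.6 , 162.04]), np.int32(25))
[0.6645 0.0969 0.0579] [0.661  0.0973 0.055 ] [0.6641 0.0966 0.06  ]
yel (array([233., 252.]), np.int32(1)) (array([300., 166.]), np.int32(1))
[ 0.6541 -0.0953  0.0454] [ 0.6654 -0.0968  0.055 ] [ 0.6513 -0.0913  0.06  ]
blackR None None
blackL None (array([218., 218.]), np.int32(1))
blue (array([190.125, 210.5  ]), np.int32(16)) (array([343.9 , 209.05]), np.int32(20))
[ 0.5053 -0.238   0.0633] [ 0.4937 -0.2408  0.055 ] [ 0.5056 -0.2389  0.06  ]
blackN (array([270.5, 247. ]), np.int32(2)) [0.3773 0.0075 0.06  ]
[[ 0.0042 -1.     -0.0012 -0.    ]
 [-0.9962 -0.0041 -0.0865  0.5264]
 [ 0.0865  0.0016 -0.9963  1.7095]
 [ 0.      0.      0.      1.    ]] [[503.2448   0.     272.2817]
 [  0.     503.2448 203.5399]
 [  0.       0.       1.    ]]
```

View pics/c.png

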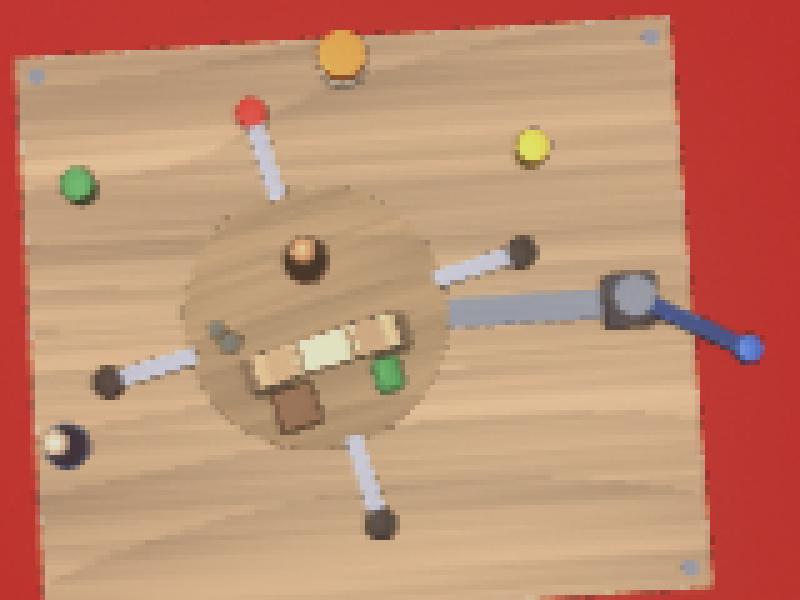

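```bash
cat >> h.py <<'E'
def cp(x,y):return ((x+.5)/5-.5+195,(y+.5)/5-.5+140)
def wang(v): return np.degrees(np.arctan2(v[1],v[0]))
E
python3 - <<'E'
from h import *
np.set_printoptions(precision=4,suppress=True)
t=env.get_image("top");s=env.get_image("scene")
def dz(p,uv):
    u,v=map(int,np.round(uv));d=p["depth"][v,u];T=p["world_to_cam"];x=np.linalg.inv(p["camera_matrix"])@[uv[0],uv[1],1]*d
    return T[:3,:3].T@(x-T[:3,3])
K={"red":(251,111),"R":(522,251),"N":(380,524),"L":(108,382),"yel":(533,147),"blue":(749,348),"piv":(633,294),"wom":(66,444)}
Z=dict(yel=.046)
W={}
for n,c in K.items():
    W[n]=atz(t,cp(*c),Z.get(n,.066)); print(n,W[n],dz(t,cp(*c)))
C=(W["red"]+W["R"]+W["N"]+W["L"])/4
print("C",C)
for n in W:print(n,wang(W[n]-C),np.linalg.norm((W[n]-C)[:2]))
rr,cc=blob(s,(235,254),YEL,9)or(None,0);print(dz(s,(235.5,250.5)))
print(env.observe()["position"])
E
```

```text
red [0.6639 0.0956 0.066 ] [0.6645 0.0958 0.0626]
R [ 0.5694 -0.0876  0.066 ] [ 0.5698 -0.0877  0.0625]
N [0.386  0.0071 0.066 ] [0.386  0.0071 0.0653]
L [0.48   0.1898 0.066 ] [0.4798 0.1894 0.0691]
yel [ 0.6433 -0.0961  0.046 ] [ 0.6445 -0.0966  0.0381]
blue [ 0.5046 -0.2397  0.066 ] [ 0.5045 -0.2394  0.0684]
piv [ 0.5407 -0.1621  0.066 ] [ 0.54   -0.1614  0.0733]
wom [0.4384 0.2173 0.066 ] [0.4382 0.2166 0.0712]
C [0.5248 0.0512 0.066 ]
red 17.696111127820355 0.14600309312745488
R -72.18603161830654 0.14579897762432123
N -162.38014926230235 0.14570445002668828
L 107.93169168819215 0.14560596813230908
yel -51.21844760061755 0.18906267739958624
blue -93.97242870378831 0.2916691493823099
piv -85.75211809556912 0.21394449726418044
wom 117.50640780957822 0.187196926380704
[ 0.6493 -0.0927  0.0467]
[ 0.2029 -0.5112  0.2045]
```

Request:
servo_tool:
  deltas: "0 24.8 -21.9 0 0 0 0;0 24.8 -21.9 0 0 0 0;0 24.8 -21.9 0 0 0 0;0 24.8 -21.9 0 0 0 0;0 24.8 -21.9 0 0 0 0;0 24.8 -21.9 0 0 0 0;0 24.8 -21.9 0 0 0 0;0 24.8 -21.9 0 0 0 0"

```text
time_s: 2.47
position: [0.3231, -0.2737, 0.2047]
tool_rot: [[0.93, 0.369, 0.0], [0.369, -0.93, -0.0], [0.0, 0.0, -1.0]]
ft_force: [0.4, -0.5, 0.7]
grip_width: 0.0
gripper_force: 0.0
```

Request:
servo_tool:
  deltas: "0 24.8 -21.9 0 0 0 0;0 24.8 -21.9 0 0 0 0;0 24.8 -21.9 0 0 0 0;0 24.8 -21.9 0 0 0 0;0 24.8 -21.9 0 0 0 0;0 24.8 -21.9 0 0 0 0;0 24.8 -21.9 0 0 0 0;0 24.8 -21.9 0 0 0 0"

```text
time_s: 3.13
position: [0.4429, -0.0375, 0.2047]
tool_rot: [[0.929, 0.369, 0.001], [0.369, -0.929, -0.0], [0.0, 0.0, -1.0]]
ft_force: [0.3, -0.5, -0.2]
grip_width: 0.0002
gripper_force: 0.0
```

Request:
servo_tool:
  deltas: "0 0 0 10 0 0 -0.115;0 0 0 15 0 0 -0.115;0 0 0 15 0 0 -0.115;0 0 0 15 0 0 -0.115;0 0 0 0 0 0 0;0 0 0 0 0 0 0"

```text
time_s: 3.63
position: [0.4423, -0.0391, 0.1496]
tool_rot: [[0.672, 0.741, -0.001], [0.741, -0.672, 0.0], [-0.0, -0.001, -1.0]]
ft_force: [0.1, -0.4, -0.2]
grip_width: 0.0002
gripper_force: 0.0
```

Request:
servo_tool:
  deltas: "0 0 0 20 0 0 0;0 0 0 20 0 0 0;0 0 0 20 0 0 0;0 0 0 20 0 0 0;0 0 0 10 0 0 0;0 0 0 8 0 0 0;0 0 0 2 0 0 0;0 0 0 0 0 0 0"

```text
time_s: 4.3
position: [0.4428, -0.0393, 0.0499]
tool_rot: [[0.67, 0.742, 0.001], [0.742, -0.67, -0.0], [0.0, 0.001, -1.0]]
ft_force: [-0.8, -0.0, 0.6]
grip_width: 0.0001
gripper_force: 0.0
```

Request:
servo_tool:
  deltas: "0 0.24 -7.6 0 0 0 0.0625;0 0.24 -7.6 0 0 0 0.0625;0 0.24 -7.6 0 0 0 0.0625;0 0.15 -4.9 0 0 0 0.04;0 0.1 -4.9 0 0 0 0.04;0 0.1 -4.9 0 0 0 0.04;0 0.15 -6.1 0 0 0 0.05;0 0.15 -6.1 0 0 0 0.05"

```text
time_s: 4.97
position: [0.4139, 0.0007, 0.0506]
tool_rot: [[0.91, 0.414, 0.002], [0.414, -0.91, -0.001], [0.002, 0.002, -1.0]]
ft_force: [0.6, -0.1, 0.6]
grip_width: 0.0002
gripper_force: 0.0
```

Request:
servo_tool:
  deltas: "0 0.24 -7.6 0 0 0 0.0625;0 0.24 -7.6 0 0 0 0.0625;0 0.24 -7.6 0 0 0 0.0625;0 0.24 -7.6 0 0 0 0.0625;0 0.24 -7.6 0 0 0 0.0625;0 0.24 -7.6 0 0 0 0.0625;0 0.24 -7.6 0 0 0 0.0625;0 0 0 0 0 0 0"

```text
time_s: 5.63
position: [0.4027, 0.053, 0.0505]
tool_rot: [[1.0, -0.009, 0.002], [-0.009, -1.0, -0.0], [0.002, 0.0, -1.0]]
ft_force: [-0.3, 0.4, 0.2]
grip_width: 0.0001
gripper_force: 0.0
```

```bash
python3 - <<'E'
from h import *
t=env.get_image("top");s=env.get_image("scene")
C=np.array([.5248,.0512,.066]);o=env.observe();p=o["position"]-C
print("finger",wang(p),np.hypot(p[0],p[1]),o["q"])
for P in(t,s):
    r=env.spot_point("red_end",P);r=r and r[0]
    if r:print(r,wang(atz(P,r["uv"],.055)-C), atz(P,r["uv"],.055))
cv2.imwrite("pics/d.png",np.hstack([cv2.resize(t["img"][140:260,195:355,::-1],(400,300)),cv2.resize(s["img"][170:290,180:380,::-1],(400,300))]))
E
```

```text
finger 179.5252792010986 0.12208358423321335 [-9.42837817e+00  1.97018899e+01  1.09416669e+02 -5.80168266e-03
  5.07853383e+01  8.08702978e+01]
{'uv': [247.4, 162.2], 'conf': 0.84} 14.528379259320504 [0.66447126 0.08739526 0.055     ]
```

View pics/d.png

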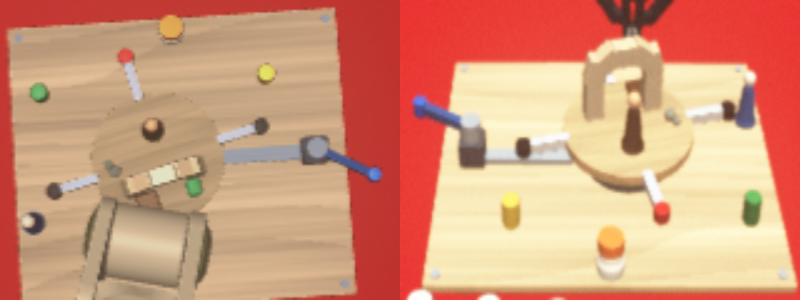

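```bash
python3 - <<'E'
from h import *
np.set_printoptions(precision=4,suppress=True)
s=env.get_image("scene");o=env.observe();T=s["world_to_cam"];K=s["camera_matrix"]
def pr(w):
    x=K@(T[:3,:3]@w+T[:3,3]);return x[:2]/x[2]
print(pr(o["position"]),pr(o["position"]+[0,0,.07]),pr(np.array([.386,.007,.06])),o["position"],o["ft_force"],o["q"])
u0,v0=250,150;c=s["img"][v0:v0+90,u0:u0+120,::-1]
cv2.imwrite("pics/e.png",cv2.resize(c,(720,540),interpolation=cv2.INTER_CUBIC))
E
```

```text
[294.1697 198.5044] [295.1147 178.2127] [279.3711 192.0212] [0.4024 0.052  0.0498] [ 0.6399 -0.5945  0.1643] [ -9.4736  19.7438 109.453   -0.0028  50.7641  80.9074]
```

View pics/e.png

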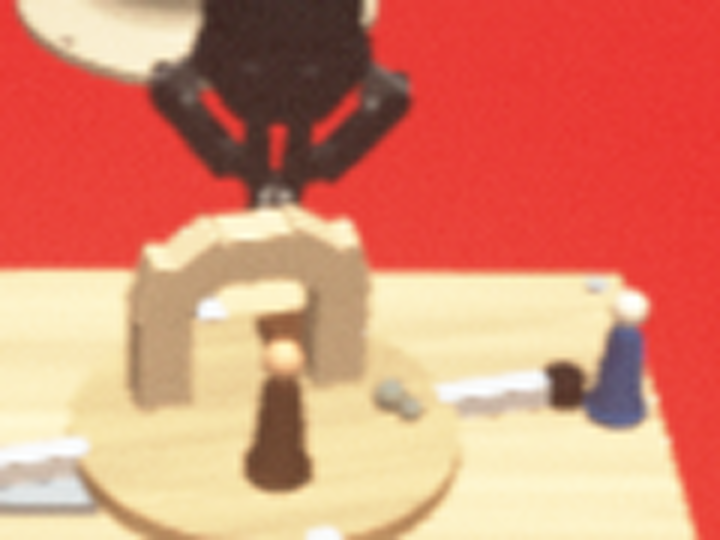

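```bash
python3 - <<'E'
from h import *
np.set_printoptions(precision=3,suppress=True)
s=env.get_image("scene");t=env.get_image("top");o=env.observe();print(o["time_s"],o["position"])
def dz(p,u,v):
    d=p["depth"][v,u];T=p["world_to_cam"];x=np.linalg.inv(p["camera_matrix"])@[u,v,1]*d
    return T[:3,:3].T@(x-T[:3,3])
for u,v in [(295,182),(296,180),(296,176),(292,174),(300,174),(296,166),(296,160),(280,164),(315,164),(285,201),(345,214),(294,189)]:print(u,v,dz(s,u,v),s["img"][v,u])
for c in [(251,111),(522,251),(108,382)]:
    u,v=map(int,np.round(cp(*c)));print(dz(t,u,v),t["img"][v,u])
E
```

```text
5.9833 [0.402 0.052 0.05 ]
295 182 [0.412 0.052 0.113] [131 111  99]
296 180 [0.413 0.055 0.12 ] [89 66 56]
296 176 [0.397 0.054 0.124] [182  61  55]
292 174 [0.421 0.043 0.144] [73 47 38]
300 174 [0.42  0.065 0.145] [73 47 40]
296 166 [0.412 0.053 0.166] [69 46 40]
296 160 [0.416 0.052 0.186] [74 51 45]
280 164 [0.406 0.008 0.166] [100  77  68]
315 164 [0.408 0.106 0.172] [100  82  73]
285 201 [0.439 0.026 0.064] [250 250 250]
345 214 [0.487 0.195 0.06 ] [92 61 51]
294 189 [0.502 0.05  0.146] [241 219 173]
[0.664 0.095 0.063] [222  88  75]
[ 0.57  -0.088  0.059] [95 81 73]
[0.48  0.19  0.066] [97 81 73]
```

Request:
servo_tool:
  deltas: "0 0 0 -20 0 0 0;0 0 0 -20 0 0 0;0 0.4 12.2 0 0 0 -0.1;0 0.6 12.2 0 0 0 -0.1;0 0.6 12.2 0 0 0 -0.1;0 0.6 12.2 0 0 0 -0.1;0 0.6 12.2 0 0 0 -0.1;0 0.6 12.2 0 0 0 -0.1"

```text
time_s: 6.65
position: [0.4228, -0.0177, 0.0896]
tool_rot: [[0.827, 0.563, -0.0], [0.563, -0.827, 0.0], [-0.0, -0.0, -1.0]]
ft_force: [0.3, 0.1, -0.1]
grip_width: 0.0003
gripper_force: 0.0
```

Request:
servo_tool:
  deltas: "0 0.6 12.2 0 0 0 -0.1;0 0.6 12.2 0 0 0 -0.1;0 0 0 0 0 0 0;0 0 0 20 0 0 0;0 0 0 20 0 0 0;0 0 0 0 0 0 0"

```text
time_s: 7.15
position: [0.4362, -0.0348, 0.0471]
tool_rot: [[0.704, 0.71, -0.005], [0.71, -0.704, 0.002], [-0.002, -0.005, -1.0]]
ft_force: [-0.4, 0.4, -0.1]
grip_width: -0.0003
gripper_force: 0.0
```

```bash
python3 - <<'E'
from h import *
np.set_printoptions(precision=3,suppress=True)
s=env.get_image("scene");t=env.get_image("top");o=env.observe();print(o["time_s"],o["position"],o["grip_width"])
T=s["world_to_cam"];K=s["camera_matrix"]
def pr(w):
    x=K@(T[:3,:3]@w+T[:3,3]);return x[:2]/x[2]
p=pr(o["position"]);print(p,blob(t,(245,162),RED,7))
u0,v0=int(p[0])-50,int(p[1])-50;print(u0,v0)
cv2.imwrite("pics/f.png",cv2.resize(s["img"][v0:v0+75,u0:u0+100,::-1],(800,600),interpolation=cv2.INTER_CUBIC))
E
```

```text
7.25 [ 0.438 -0.035  0.05 ] -4.457908249565378e-05
[264.003 204.014] (array([244.6 , 162.04]), np.int32(25))
214 154
```

View pics/f.png

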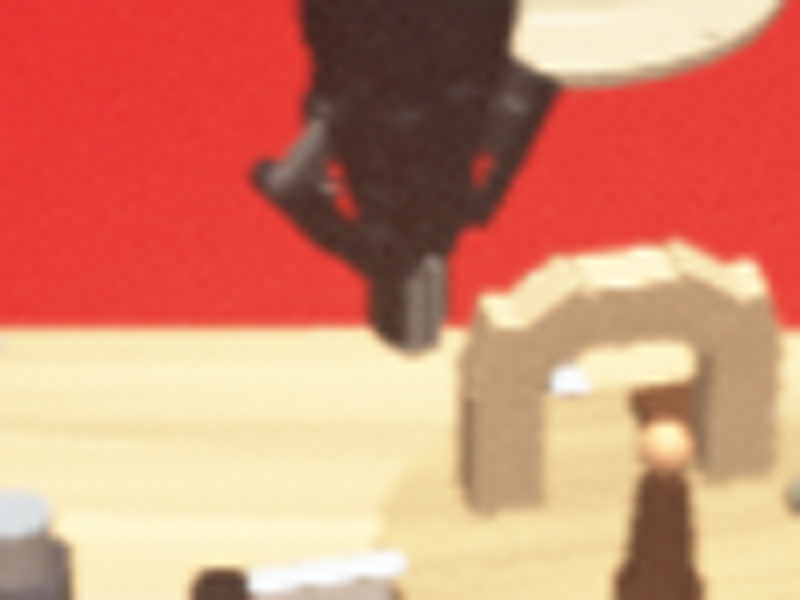

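```bash
python3 - <<'E'
from h import *
np.set_printoptions(precision=3,suppress=True)
s=env.get_image("scene");o=env.observe();print(o["position"])
def dz(p,u,v):
    d=p["depth"][v,u];T=p["world_to_cam"];x=np.linalg.inv(p["camera_matrix"])@[u,v,1]*d
    return T[:3,:3].T@(x-T[:3,3])
for v in range(188,202,2):
    print(v,*[dz(s,u,v) for u in range(261,271,2)],s["img"][v,265])
E
```

```text
[ 0.438 -0.036  0.05 ]
188 [ 0.448 -0.043  0.111] [ 0.451 -0.037  0.113] [ 0.452 -0.031  0.114] [ 0.443 -0.026  0.108] [ 0.433 -0.021  0.103] [135 116 103]
190 [ 0.452 -0.043  0.107] [ 0.447 -0.037  0.104] [ 0.449 -0.032  0.105] [ 0.441 -0.027  0.1  ] [ 0.436 -0.021  0.097] [134 115 103]
192 [ 0.451 -0.043  0.099] [ 0.449 -0.037  0.098] [ 0.449 -0.032  0.098] [ 0.444 -0.026  0.096] [ 0.434 -0.021  0.09 ] [137 120 106]
194 [ 0.448 -0.043  0.091] [ 0.445 -0.038  0.089] [ 0.446 -0.032  0.09 ] [ 0.444 -0.026  0.089] [ 0.31  -0.029  0.002] [132 117 104]
196 [ 0.439 -0.044  0.078] [ 0.452 -0.037  0.086] [ 0.447 -0.032  0.083] [ 0.44  -0.027  0.079] [ 0.339 -0.027  0.014] [139 121 106]
198 [ 0.349 -0.051  0.011] [ 0.345 -0.045  0.009] [ 0.349 -0.039  0.012] [ 0.351 -0.032  0.014] [ 0.351 -0.026  0.014] [227 198 154]
200 [ 0.361 -0.05   0.012] [ 0.359 -0.044  0.011] [ 0.359 -0.038  0.011] [ 0.358 -0.032  0.011] [ 0.359 -0.026  0.012] [253 243 201]
```

The camera shows the fingertips about 25 mm higher than the reported TCP, so they passed over the spoke. I'll go lower and look again.

Request:
servo_tool:
  deltas: "0 0 0 10 0 0 0;0 0 0 10 0 0 0;0 0 0 5 0 0 0;0 0 0 0 0 0 0;0 0 0 0 0 0 0"

```text
time_s: 7.72
position: [0.4386, -0.0357, 0.0251]
tool_rot: [[0.702, 0.712, 0.001], [0.712, -0.702, -0.0], [0.0, 0.001, -1.0]]
ft_force: [-1.0, -0.1, -0.1]
grip_width: 0.0001
gripper_force: 0.0
```

```bash
python3 - <<'E'
from h import *
np.set_printoptions(precision=3,suppress=True)
s=env.get_image("scene");o=env.observe();print(o["position"],o["ft_force"])
def dz(p,u,v):
    d=p["depth"][v,u];T=p["world_to_cam"];x=np.linalg.inv(p["camera_matrix"])@[u,v,1]*d
    return T[:3,:3].T@(x-T[:3,3])
for v in range(198,210,1):
    print(v,*[dz(s,u,v) for u in range(259,271,3)],s["img"][v,264])
E
```

```text
[ 0.439 -0.036  0.025] [ 0.78  -0.441  0.024]
198 [ 0.447 -0.049  0.076] [ 0.453 -0.04   0.08 ] [ 0.45  -0.032  0.079] [ 0.443 -0.023  0.075] [108  88  76]
199 [ 0.442 -0.05   0.069] [ 0.451 -0.04   0.076] [ 0.453 -0.031  0.077] [ 0.445 -0.023  0.073] [111  91  78]
200 [ 0.441 -0.05   0.065] [ 0.458 -0.04   0.077] [ 0.452 -0.031  0.074] [ 0.442 -0.023  0.067] [111  89  78]
201 [ 0.441 -0.05   0.062] [ 0.449 -0.04   0.067] [ 0.448 -0.032  0.067] [ 0.441 -0.023  0.063] [111  89  79]
202 [ 0.37  -0.056  0.01 ] [ 0.457 -0.04   0.07 ] [ 0.45  -0.032  0.065] [ 0.441 -0.023  0.059] [110  91  77]
203 [ 0.377 -0.055  0.012] [ 0.455 -0.04   0.065] [ 0.451 -0.031  0.062] [ 0.44  -0.024  0.055] [115  97  83]
204 [ 0.383 -0.055  0.011] [ 0.44  -0.041  0.051] [ 0.451 -0.031  0.059] [ 0.379 -0.027  0.011] [155 130 109]
205 [ 0.389 -0.054  0.012] [ 0.39  -0.045  0.013] [ 0.387 -0.036  0.012] [ 0.39  -0.027  0.014] [228 200 158]
206 [ 0.398 -0.053  0.014] [ 0.395 -0.045  0.013] [ 0.396 -0.035  0.014] [ 0.391 -0.027  0.011] [248 232 183]
207 [ 0.398 -0.053  0.011] [ 0.397 -0.044  0.01 ] [ 0.404 -0.035  0.016] [ 0.397 -0.026  0.011] [247 231 182]
208 [ 0.4   -0.053  0.008] [1.532 0.044 0.794] [ 0.403 -0.035  0.012] [ 0.469 -0.022  0.057] [248 232 183]
209 [ 0.413 -0.052  0.014] [ 0.412 -0.043  0.014] [ 0.41  -0.034  0.013] [ 0.481 -0.021  0.063] [247 231 180]
```

Request:
servo_tool:
  deltas: "0 0 0 4 0 0 0;0 0 0 4 0 0 0;0 0.15 -6.1 0 0 0 0.05;0 0.15 -6.1 0 0 0 0.05;0 0.15 -6.1 0 0 0 0.05;0 0.1 -4.9 0 0 0 0.04;0 0.1 -4.9 0 0 0 0.04;0 0.1 -4.9 0 0 0 0.04"

```text
time_s: 8.43
position: [0.418, -0.0094, 0.0164]
tool_rot: [[0.867, 0.498, -0.0], [0.498, -0.867, 0.0], [-0.0, -0.0, -1.0]]
ft_force: [-0.4, -0.9, -0.4]
grip_width: -0.0003
gripper_force: 0.0
```

Request:
servo_tool:
  deltas: "0 0.1 -4.9 0 0 0 0.04;0 0.1 -4.9 0 0 0 0.04;0 0.1 -4.9 0 0 0 0.04;0 0.1 -4.9 0 0 0 0.04;0 0.1 -4.9 0 0 0 0.04;0 0.1 -4.9 0 0 0 0.04;0 0 0 0 0 0 0"

```text
time_s: 9.02
position: [0.4063, 0.0179, 0.0164]
tool_rot: [[0.961, 0.278, -0.0], [0.278, -0.961, 0.0], [-0.0, -0.0, -1.0]]
ft_force: [1.2, 1.1, -0.2]
grip_width: 0.0
gripper_force: 0.0
```

```bash
cat > chk.py <<'E'
from h import *
np.set_printoptions(precision=4,suppress=True)
t=env.get_image("top");s=env.get_image("scene")
C=np.array([.5248,.0512,.066]);o=env.observe();p=o["position"]-C
print(o["time_s"],"finger",wang(p),np.hypot(p[0],p[1]),"q6",o["q"][5],o["ft_force"])
a=[]
for P in(t,s):
    r=env.spot_point("red_end",P)
    if r:
        r=r[0];b=blob(P,r["uv"],RED,8)
        w=atz(P,r["uv"],.055);print(r["conf"],"spot",wang(w-C),np.hypot(*(w-C)[:2]),"blob",b and (b[1],wang(atz(P,b[0],.064 if P is t else .055)-C),np.hypot(*(atz(P,b[0],.064 if P is t else .055)-C)[:2])))
E
python3 chk.py
```

```text
9.1167 finger -164.01499187621533 0.12275461523039487 q6 59.38378425372857 [-0.0638 -0.279  -0.1267]
0.9 spot 3.8934205660162355 0.14803326330754063 blob (np.int32(28), np.float64(5.9477511104632255), np.float64(0.14605220175674855))
0.6 spot 6.654936155778789 0.15244336307102566 blob (np.int32(49), np.float64(6.481878396024404), np.float64(0.1430532188275524))
```

Request:
servo_tool:
  deltas: "0 0.1 -4.9 0 0 0 0.04;0 0.18 -6.8 0 0 0 0.056;0 0.18 -6.8 0 0 0 0.056;0 0.18 -6.8 0 0 0 0.056;0 0.18 -6.8 0 0 0 0.056;0 0.18 -6.8 0 0 0 0.056;0 0.18 -6.8 0 0 0 0.056;0 0.18 -6.8 0 0 0 0.056"

```text
time_s: 9.88
position: [0.4034, 0.0694, 0.0165]
tool_rot: [[0.989, -0.151, 0.0], [-0.151, -0.989, -0.0], [0.0, 0.0, -1.0]]
ft_force: [0.4, -1.3, -0.6]
grip_width: -0.0002
gripper_force: 0.6
```

Request:
servo_tool:
  deltas: "0 0.18 -6.8 0 0 0 0.056;0 0.18 -6.8 0 0 0 0.056;0 0.18 -6.8 0 0 0 0.056;0 0.18 -6.8 0 0 0 0.056;0 0.18 -6.8 0 0 0 0.056;0 0.15 -4.9 0 0 0 0.04;0 0.1 -3.7 0 0 0 0.03;0 0 0 0 0 0 0"

```text
time_s: 10.55
position: [0.4171, 0.1097, 0.0165]
tool_rot: [[0.878, -0.479, 0.0], [-0.479, -0.878, 0.0], [0.0, -0.0, -1.0]]
ft_force: [-0.1, -0.3, 0.4]
grip_width: 0.0004
gripper_force: 0.0
```

```bash
python3 chk.py
```

```text
10.65 finger 151.69154765896556 0.12277998577296945 q6 117.40432366658584 [0.5924 0.1289 0.5355]
0.73 spot -40.75254796900108 0.1515392990325226 blob (np.int32(29), np.float64(-38.48805827256507), np.float64(0.14564507936847954))
0.73 spot -35.76637973369237 0.14951618383406218 blob (np.int32(46), np.float64(-39.192750712039036), np.float64(0.142971852408107))
```

Request:
servo_tool:
  deltas: "0 0.1 -4.9 0 0 0 0.04;0 0.1 -4.9 0 0 0 0.04;0 0.1 -4.9 0 0 0 0.04;0 0.1 -4.9 0 0 0 0.04;0 0.1 -3.7 0 0 0 0.03;0 0.1 -2.4 0 0 0 0.02;0 0.1 -1 0 0 0 0.008;0 0 0 0 0 0 0"

```text
time_s: 11.42
position: [0.432, 0.1313, 0.0165]
tool_rot: [[0.754, -0.657, -0.0], [-0.657, -0.754, 0.0], [-0.0, 0.0, -1.0]]
ft_force: [-0.6, 0.5, -1.0]
grip_width: 0.0001
gripper_force: 0.2
```

```bash
python3 chk.py; python3 -c "
from h import *
t=env.get_image('top');cv2.imwrite('pics/g.png',cv2.resize(t['img'][140:260,195:355,::-1],(800,600),interpolation=cv2.INTER_NEAREST))"
```

```text
11.5167 finger 139.22167113763865 0.12243741876029134 q6 132.85882449317444 [-0.0489 -0.9979 -0.3392]
0.81 spot -50.954114048519976 0.15844427617200624 blob (np.int32(26), np.float64(-50.84997087661965), np.float64(0.14660735755776375))
0.75 spot -49.556913553112786 0.1445013300866497 blob (np.int32(44), np.float64(-51.6005746690952), np.float64(0.1434473365025915))
```

View pics/g.png

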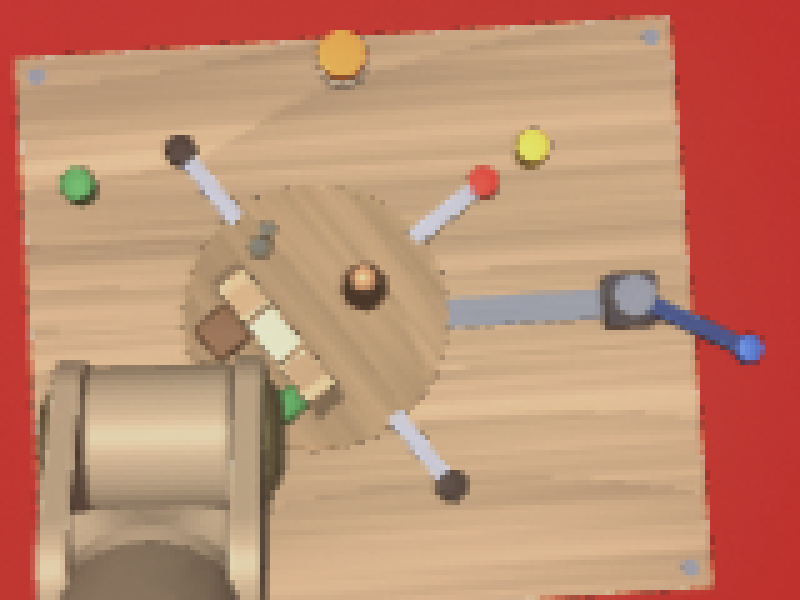

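Request:
servo_tool:
  deltas: "0 0 4 0 0 0 0;0 0 4 0 0 0 0;0 0 0 -30 0 0 0;0 0 0 -40 0 0 0;0 0 0 -40 0 0 0;0 0 0 -40 0 0 0;0 25.9 20.3 0 0 0 0;0 25.9 20.3 0 0 0 0"

```text
time_s: 12.33
position: [0.4398, 0.0604, 0.1688]
tool_rot: [[0.756, -0.655, 0.006], [-0.655, -0.756, -0.001], [0.005, -0.003, -1.0]]
ft_force: [0.1, 0.4, -0.9]
grip_width: 0.0002
gripper_force: 0.0
```

Request:
servo_tool:
  deltas: "0 25.9 20.3 0 0 0 0;0 25.9 20.3 0 0 0 0;0 25.9 20.3 0 0 0 0;0 25.9 20.3 0 0 0 0;0 25.9 20.3 0 0 0 0;0 25.9 20.3 0 0 0 0;0 25.9 20.3 0 0 0 0;0 25.9 20.3 0 0 0 0"

```text
time_s: 13.0
position: [0.4882, -0.1998, 0.1664]
tool_rot: [[0.753, -0.658, -0.0], [-0.658, -0.753, 0.0], [-0.0, 0.0, -1.0]]
ft_force: [0.2, 0.8, -0.5]
grip_width: 0.0002
gripper_force: 0.0
```

Request:
servo_tool:
  deltas: "0 0 0 0 0 0 -0.12;0 0 0 0 0 0 -0.12;0 0 0 0 0 0 -0.12;0 0 0 0 0 0 -0.12;0 0 0 0 0 0 -0.12;0 0 0 0 0 0 -0.12;0 0 0 0 0 0 -0.12;0 0 0 0 0 0 -0.12"

```text
time_s: 13.67
position: [0.4881, -0.1981, 0.1664]
tool_rot: [[0.969, 0.246, -0.0], [0.246, -0.969, 0.0], [-0.0, -0.0, -1.0]]
ft_force: [-0.2, 1.0, -0.0]
grip_width: 0.0004
gripper_force: 0.0
```

Request:
servo_tool:
  deltas: "0 0 0 0 0 0 -0.12;0 0 0 0 0 0 -0.12;0 0 0 0 0 0 -0.12;0 0 0 0 0 0 0;0 0 0 0 0 0 0"

```text
time_s: 14.08
position: [0.4883, -0.198, 0.1664]
tool_rot: [[0.826, 0.564, -0.0], [0.564, -0.826, 0.0], [-0.0, -0.0, -1.0]]
ft_force: [0.2, -0.3, 0.3]
grip_width: -0.0003
gripper_force: 0.0
```

```bash
python3 chk.py; python3 - <<'E'
from h import *
np.set_printoptions(precision=3,suppress=True)
s=env.get_image("scene");o=env.observe()
def dz(p,u,v):
    d=p["depth"][v,u];T=p["world_to_cam"];x=np.linalg.inv(p["camera_matrix"])@[u,v,1]*d
    return T[:3,:3].T@(x-T[:3,3])
print(o["position"],wang(o["tool_rot"][:,0]))
T=s["world_to_cam"];K=s["camera_matrix"];x=K@(T[:3,:3]@(np.array(o["position"])+[0,0,.028])+T[:3,3]);u,v=x[:2]/x[2];print(u,v)
for dv in(-6,-4,-2,0,2): print(*[dz(s,int(u)+k,int(v)+dv) for k in(-6,-4,-2,0,2,4,6)])
E
```

```text
14.1833 finger -98.30540099631727 0.251838968932613 q6 20.706520207909083 [ 0.7307 -0.3337 -0.246 ]
0.66 spot -52.50542247514457 0.15723699888915926 blob (np.int32(25), np.float64(-50.947671541696145), np.float64(0.14632451783429626))
0.87 spot -52.41538930245385 0.1431927306952195 blob (np.int32(45), np.float64(-51.77877805130967), np.float64(0.14330821153254397))
[ 0.489 -0.198  0.167] 34.44907843422916
201.50518913117807 167.00776958008268
[ 0.111 -0.307  0.002] [ 0.501 -0.205  0.219] [ 0.5   -0.2    0.219] [ 0.503 -0.195  0.22 ] [ 0.498 -0.19   0.218] [ 0.489 -0.187  0.213] [ 0.106 -0.265  0.   ]
[ 0.129 -0.304  0.003] [ 0.497 -0.207  0.211] [ 0.501 -0.201  0.213] [ 0.497 -0.196  0.211] [ 0.496 -0.191  0.211] [ 0.494 -0.186  0.21 ] [ 0.489 -0.182  0.207]
[ 0.14  -0.302  0.001] [ 0.502 -0.206  0.208] [ 0.5   -0.201  0.207] [ 0.5   -0.196  0.207] [ 0.499 -0.191  0.207] [ 0.49  -0.188  0.202] [ 0.129 -0.261 -0.003]
[ 0.153 -0.299  0.001] [ 0.148 -0.293 -0.002] [ 0.498 -0.202  0.2  ] [ 0.502 -0.196  0.202] [ 0.5   -0.191  0.201] [ 0.493 -0.188  0.198] [ 0.148 -0.258 -0.   ]
[ 0.163 -0.297 -0.002] [ 0.169 -0.289  0.002] [ 0.165 -0.283  0.   ] [ 0.166 -0.275  0.001] [ 0.167 -0.268  0.002] [ 0.163 -0.262  0.   ] [ 0.16  -0.256 -0.001]
```

Request:
servo_tool:
  deltas: "0 0 0 35 0 0 0;0 0 0 35 0 0 0;0 0 0 35 0 0 0;0 0 0 25 0 0 0;0 0 0 14 0 0 0;0 0 0 6 0 0 0;0 0 0 0 0 0 0"

```text
time_s: 14.92
position: [0.4882, -0.1977, 0.0156]
tool_rot: [[0.824, 0.566, -0.002], [0.566, -0.824, 0.001], [-0.001, -0.002, -1.0]]
ft_force: [0.8, 0.2, -0.2]
grip_width: 0.0004
gripper_force: 0.0
```

Request:
servo_tool:
  deltas: "0 0.2 5 0 0 0 -0.08;0 0.2 5 0 0 0 -0.08;0 0.2 5 0 0 0 -0.08;0 0.2 5 0 0 0 -0.08;0 0.2 5 0 0 0 -0.08;0 0.2 5 0 0 0 -0.08;0 0.2 5 0 0 0 -0.08;0 0 0 0 0 0 0"

```text
time_s: 15.58
position: [0.5162, -0.2204, 0.0178]
tool_rot: [[0.394, 0.919, 0.002], [0.919, -0.394, -0.001], [-0.0, 0.002, -1.0]]
ft_force: [-0.6, 0.0, 0.5]
grip_width: -0.0004
gripper_force: 0.1
```

Request:
servo_tool:
  deltas: "0 0.2 5 0 0 0 -0.08;0 0.2 5 0 0 0 -0.08;0 0.2 5 0 0 0 -0.08;0 0.2 5 0 0 0 -0.08;0 0.2 5 0 0 0 -0.08;0 0.2 5 0 0 0 -0.08;0 0.2 5 0 0 0 -0.08;0 0 0 0 0 0 0"

```text
time_s: 16.25
position: [0.5503, -0.2244, 0.0175]
tool_rot: [[-0.152, 0.988, 0.001], [0.988, 0.152, -0.001], [-0.001, 0.001, -1.0]]
ft_force: [-0.6, 1.3, 0.2]
grip_width: 0.0002
gripper_force: 0.1
```

```bash
cat > brk.py <<'E'
from h import *
np.set_printoptions(precision=3,suppress=True)
P=np.array([.5407,-.1621,.066])
o=env.observe();d=o["position"]-P;print("finger",wang(d),np.hypot(*d[:2]),o["ft_force"],wang(o["tool_rot"][:,0]))
for c in("top","scene"):
    p=env.get_image(c);r=env.spot_point("brake_end",p)
    if r:
        r=r[0];w=atz(p,r["uv"],.055);b=blob(p,r["uv"],BLU,5);print(c,r["conf"],w,wang(w-P),np.hypot(*(w-P)[:2]),b and wang(atz(p,b[0],.06)-P))
E
python3 brk.py; python3 chk.py
```

```text
finger -81.25831918287588 0.06306947456841674 [-0.643  1.26   0.155] 98.74180662397377
scene 0.89 [ 0.577 -0.245  0.055] -66.57948154171696 0.09026220901513525 -62.98103462254673
16.55 finger -84.85561116592748 0.27674154207988977 q6 -42.229592364189166 [ 0.8695 -0.4954 -0.773 ]
0.91 spot -50.74345474740683 0.14358589166173394 blob (np.int32(27), np.float64(-50.88963676725707), np.float64(0.14627724458318953))
0.88 spot -50.34315729341559 0.1493876219521637 blob (np.int32(44), np.float64(-51.6005746690952), np.float64(0.1434473365025915))
```

Request:
servo_tool:
  deltas: "0 0.1 3 0 0 0 -0.048;0 0.1 2 0 0 0 -0.03;0 0 0 0 0 0 0"

```text
time_s: 16.9
position: [0.5534, -0.2238, 0.0164]
tool_rot: [[-0.229, 0.973, -0.003], [0.973, 0.229, -0.001], [0.0, -0.003, -1.0]]
ft_force: [-5.1, -3.1, 2.9]
grip_width: -0.0003
gripper_force: 3.5
```

Request:
servo_tool:
  deltas: "0 0 1.2 0 0 0 -0.02;0 0 1.2 0 0 0 -0.02;0 0 0 0 0 0 0"

```text
time_s: 17.15
position: [0.5541, -0.224, 0.0164]
tool_rot: [[-0.267, 0.964, -0.006], [0.964, 0.267, -0.001], [0.0, -0.006, -1.0]]
ft_force: [-14.7, -7.4, 4.7]
grip_width: -0.0001
gripper_force: 8.1
```

```bash
python3 brk.py
```

```text
finger -77.8198946832454 0.06335728983828039 [-14.688  -7.38    4.732] 105.49671061395371
```

Request:
servo_tool:
  deltas: "0 0 -4 0 0 0 0;0 0 -5 0 0 0 0;0 0 -5 0 0 0 0;0 0 0 -30 0 0 0;0 0 0 -40 0 0 0;0 0 0 -40 0 0 0;0 0 0 -40 0 0 0;0 0 0 0 0 0 0"

```text
time_s: 18.02
position: [0.5459, -0.2279, 0.1747]
tool_rot: [[-0.267, 0.964, 0.012], [0.964, 0.267, -0.008], [-0.011, 0.009, -1.0]]
ft_force: [0.4, 0.8, -0.4]
grip_width: 0.0001
gripper_force: 0.0
```

Request:
servo_tool:
  deltas: "0 -30 -20 0 0 0 0;0 -30 -20 0 0 0 0;0 -30 -20 0 0 0 0;0 -30 -20 0 0 0 0;0 -30 -20 0 0 0 0;0 0 0 0 0 0 0;0 0 0 0 0 0 0"

```text
time_s: 18.6
position: [0.4861, -0.3989, 0.1658]
tool_rot: [[-0.264, 0.965, -0.0], [0.965, 0.264, 0.001], [0.001, 0.0, -1.0]]
ft_force: [-0.4, 0.8, 0.8]
grip_width: -0.0
gripper_force: 0.0
```

```bash
python3 brk.py; python3 chk.py; python3 -c "
from h import *
t=env.get_image('top');cv2.imwrite('pics/i.png',cv2.resize(t['img'][140:260,195:355,::-1],(800,600),interpolation=cv2.INTER_NEAREST))"
```

```text
finger -102.98039149223987 0.2430337860714134 [-0.391  0.789  0.787] 105.30166511058037
top 0.64 [ 0.589 -0.24   0.055] -58.25956758524564 0.09192057581892625 -57.86111625760663
scene 0.87 [ 0.581 -0.245  0.055] -63.73913382242225 0.09206711231639048 -60.43057804433902
18.9 finger -94.75843000549116 0.44932729689959394 q6 -65.4620189347308 [-0.1081  0.199  -0.2721]
0.6 spot -48.427795455669276 0.1508701955978458 blob (np.int32(28), np.float64(-51.02300050370184), np.float64(0.1460822491700968))
```

View pics/i.png

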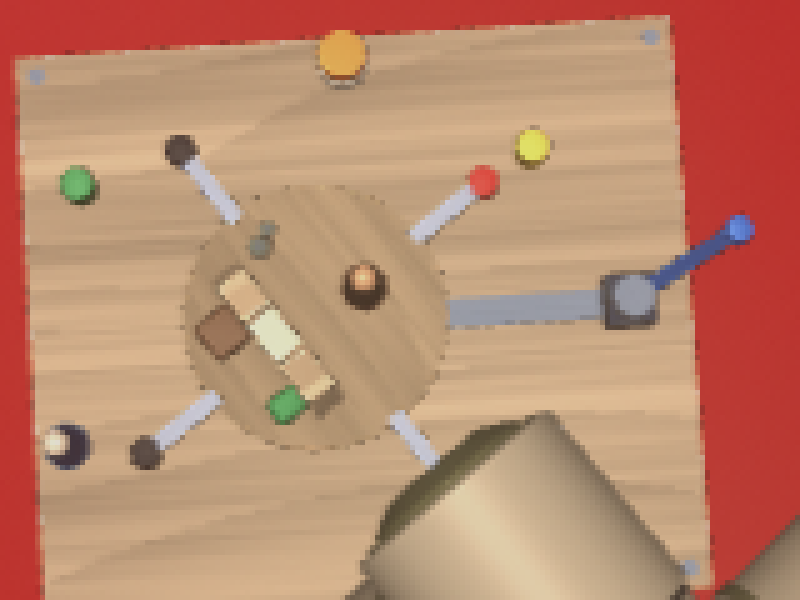

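The red spoke (484,181) points at the yellow peg (533,147) and the lever is at its far stop (740,229). The shepherd is upright and the woman and pot have not moved.

```bash
python3 -c "
from rig import env
print(env.close_job())"
```

```text
the job is handed in; nothing more can be done
None
```

I handed the job in at about 19 s: by camera the red spoke points at the yellow peg to within about 1°, the brake lever was pushed until it met its far stop, the shepherd is still upright on the disc, and the woman and paint pot have not moved; no verdict came back.

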